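# Stand the treat jar upright on the pull-out tray for refilling

## Task

Pull the steel unit's tray fully out first. Then take the empty glass treat jar out of its tilted cradle and set it down gently, upright, on the tray's round green pad with its whole base on the pad, and let go of it. Do not drop or tip the jar over, and leave the bowl, chew bone, comb and latch where they are.

Things in the scene. Friction and masses are not known exactly. Their poses are not given: they have to be found in the camera images.
- unit: Grey shallow steel drawer unit, 200 (x) x 280 (y) x 80 high, fixed to the table. Origin: centre of its underside. Its -x side is the front, from which the tray slides out along the unit's own -x.
- tray (a joint): How far the bare-steel tray is pulled out: 0 fully in, 0.135 m fully out against its stop. It takes about 2 N to slide and stays where it is left. The front panel is 8 mm thick and 274 wide and spans heights 10 to 66 above the table, its back flush with the unit's front face at 0; inside, the tray floor is 18 above the table, with side walls 45 above the table. The tray is 260 wide.
- handle (a point): Middle of the tray's dark steel bar handle: a horizontal round bar, 12 in diameter and 100 long along the unit's y, at 55 above the table; its axis is 45 in front of the front panel (a 39 clear gap behind the bar), with an end post at each end. Moves with the tray. Axes as the unit's.
- pad (a point): Centre of the top face of the round green non-slip pad, 100 in diameter, 3 thick, stuck to the tray floor; its top is 21 above the table. Moves with the tray; its centre is 72 behind the tray front panel's inner face, so it is under the unit's top while the tray is in and wholly in the open when the tray is fully out. Axes as the unit's.
- cradle: Scoop cradle fixed to the table: dark wooden base 150 (x) x 100 (y) x 10, a tilted wooden foot plate 66 x 60 and two 10 mm steel rails (36 apart, reaching 60 up the jar) that carry the jar leaning about 30 degrees from vertical with its mouth towards the cradle's -x side, which faces roughly towards the robot. Origin: centre of its underside. The sides and the upper half of the jar are free.
- jar: Empty open glass treat jar, straight round wall 62 in outer diameter, 120 high, wall 3, with an orange silicone band (diameter 64) from 65 to 100 above its base. About 0.15 to 0.3 kg. Origin: centre of its base; its z axis runs along the jar to the mouth. It starts leaning in the cradle, its base centre 30 in +x and 45 in z from the cradle's origin.
- bowl: Steel food bowl, 120 in diameter, 45 high, loose on top of the unit. Origin: centre of its underside.
- bone: Red hard silicone chew bone, about 112 x 52 x 28, loose on top of the unit. Origin: centre of its underside; length along x.
- comb: Blue plastic grooming comb, 180 x 40 x 6, loose on the table. Origin: underside; length along x.
- latch: Small grey and black plastic pet carrier latch with a short steel pin, 70 x 35 x 24, loose on the table between the cradle and the unit. Origin: underside of the grey plate.
Not all that is in view belongs to the job. Several things have the shape of the jar; the one meant has the colours described above.

How it is judged:
By the outcome, as a careful person would: the job done as asked, in the order asked, and still so for the second after the job is handed in, with the robot touching nothing.
It also fails if it takes over 58 s, if anything falls off the work surface, if the arm or the gripper's body presses on something with over 40 N, if the wrist force passes 120 N, or if a joint passes its speed limit or range.

## Robot

A 6-joint arm with a two-finger parallel gripper is mounted at the origin on the work surface. World frame = base frame: x ahead of the robot, y to its left, z up, the work surface at z = 0. Lengths are in m, angles in rad, forces in N, time in s.
With the tool pointing down it reaches from about 0.4 to 0.825 m from the base axis. Payload 7 kg.
Tool frame: the origin (TCP) lies midway between the tips of the shut fingers; the grasp point (between the pads) lies 19 mm behind it; z points along the fingers, y is the line along which they close (so a half turn about z gives the same grasp; the last joint's range is limited). The gripper opens to 88 mm and grips with 3 to 60 N. Pads are 19 mm wide; open, the fingers measure 130 mm over their backs; the gripper's body (78 mm by 193 mm) begins 47 mm behind the grasp point.
Start: joints at [1.395, 0.359, 0.012, 0, -1.224, -0.288], TCP at [0.302, 0.604, 0.227] pointing down, gripper open.
Joint ranges: [-3.07, 3.07], [-1.43, 2.12], [-1.02, 1.25], [-3.03, 1.67], [-3.05, -0], [-3.03, 3.03]. Speed limits (rad/s): [2.39, 2.39, 3.01, 3.14, 3.14, 3.14].

## Interface

Orientations are given as [roll, pitch, yaw] about the fixed x, y, z axes, in that order (R = Rz(yaw) Ry(pitch) Rx(roll)).
In Python, from station import get_state, grab_frame, calibration, job_done, boxes_of, regions_of, spot_point gives the robot as it stands. The module is installed in compiled form; this text tells all that it offers.
- The arm moves only by the tool arm_command, never from a script. Its argument "commands" is a list of rows, each an object of numbers: "tx", "ty", "tz": the shift along the tool's x, y, z each as a share of 25 cm, from -1 to 1; "twist": the turn about the tool's z as a share of 180 degrees, from -1 to 1. A call has exactly 8 rows; each row is the pose to reach, as a shift and turn from the pose commanded when the call began, along the tool's axes at that moment, turning the shorter way round; what a row does not reach only later rows make up. A row lasts 1/12 s, in which the tool goes at most 41.7 mm and 7.16 degrees, less where a joint would pass 70% of its speed; a pose out of reach is approached as far as the arm can. A call with a number of a shift or a turn outside -1 to 1 is refused whole. A call with a gripper value outside its range is refused whole. "claw" is the opening, from 0 (shut) to 1 (fully open), set as the call begins (left out, the last holds). The fingers move at their own pace and stop on an object; "grip_force" is the grip in N (left out, the last holds). Time passes only in rows, so rows that repeat a pose let the fingers close, or fill a call up. It gives the time, the measured TCP pose, the force, the opening and the grip force at its end, in the units of the state.
- get_state(): the state, without advancing time (a new reading comes with each control period).
- grab_frame(name): name is "side" or "top"; returns the picture (420x560x3 uint8, red, green, blue); there is no depth.
- calibration(name): a dict with "camera_matrix" (3x3 intrinsics, pixels), "extrinsics" (4x4, takes a point from camera to world coordinates). Camera axes: x right, y down, z forward; pixel columns grow to the right and rows downward; lengths in m; the calibration is good to about 2 mm. A picture is of the moment at which its call begins. calibration takes no time and is no camera call.
- job_done(): hands the job in; it is judged then, once.
Trained networks look in the newest picture that a camera, given by its name, has taken for a name from the list of things; names that differ only in an ending like _2 or _b are one class to them, and where a whole thing is asked for, a point or a joint stands for the part that bears it (a point fixed in the world has none). Each returns a list of dicts, best first, with "score" (0 to 1); they miss things now and then, are a little off and sometimes report something else, mostly with a low value. They report only what shows in the picture. A call takes as long as a camera call. They do not tell look-alikes from the thing itself.
- boxes_of(query, camera): "rect" ([left, top, right, bottom] in pixels, round what is visible of it).
- regions_of(query, camera): "region" (420x560 bool, what is visible of it) and "rect" ([left, top, right, bottom] in pixels, round what is visible of it).
- spot_point(query, camera): "uv" ([column, row] in pixels: a listed point, or the origin of a listed thing).
The state is a dict: "t": time; "q": joint angles; "qd": joint speeds; "joint_efforts": joint torques, N m; "eef_pos": TCP position; "ee_rot": TCP orientation; "force": force on the tool from outside, world axes, zero at the start; "moment": the same for the moment, N m; "width": finger opening in m; "gripper_force": force on a finger pad.
Only numpy, scipy, OpenCV 4.12 (cv2) and the standard library are available. Lean on these libraries where they do the work, as an engineer would, in place of code of your own. Each camera call takes 0.05 s, during which the arm holds its last target. There are 200 camera calls.

## Working session

There is one attempt and no reset: what is moved stays moved. The work goes in short steps, Python scripts to look and compute and a tool call to move; the robot and the scene stay as the last step left them, time stands still between calls to the robot, and variables do not carry over. Pictures are saved under pics/ and viewed, at most 10 in all, crops included, and the job is handed in when it is done.

Besides the shell and the picture viewer there is one more tool, called by a JSON object that holds its "name" and its "arguments", one argument or row to a line. arm_command: Moves the arm, as the interface text tells. Shift numbers are shares of 25 cm and turn numbers shares of 180 degrees, none past 1 either way. Its arguments: {"type":"object","properties":{"commands":{"type":"array"},"claw":{"type":"number"},"grip_force":{"type":"number"}},"required":["commands"]}

```bash
mkdir -p pics; cat > h.py <<'E'
import numpy as np, cv2
from station import *
def snap(c,name=None,crop=None,scale=1):
    f=grab_frame(c)
    if name:
        g=f if crop is None else f[crop[1]:crop[3],crop[0]:crop[2]]
        cv2.imwrite('pics/'+name,cv2.resize(g[:,:,::-1],None,fx=scale,fy=scale,interpolation=cv2.INTER_CUBIC))
    return f
def onz(c,uv,z):
    C=calibration(c);K=np.array(C["camera_matrix"]);T=np.array(C["extrinsics"])
    d=T[:3,:3]@np.linalg.solve(K,[uv[0],uv[1],1]);o=T[:3,3]
    return o+d*(z-o[2])/d[2]
def proj(c,p):
    C=calibration(c);K=np.array(C["camera_matrix"]);T=np.linalg.inv(np.array(C["extrinsics"]))
    q=K@(T[:3,:3]@np.asarray(p)+T[:3,3]);return q[:2]/q[2]
E
python3 - <<'E'
from h import *
a=snap('top');b=snap('side')
cv2.imwrite('pics/a.png',cv2.resize(np.vstack([a,b])[:,:,::-1],(400*1,600)))
cv2.imwrite('pics/top.png',a[:,:,::-1]);cv2.imwrite('pics/side.png',b[:,:,::-1])
for c in('top','side'):
    print(c,np.round(np.array(calibration(c)["extrinsics"]),3).tolist())
    for n in('unit','handle','pad','cradle','jar','bowl','bone','comb','latch'):
        print(n,[(np.round(d['uv'],1).tolist(),round(d['score'],2)) for d in spot_point(n,c)][:4],[(np.round(d['rect']).tolist(),round(d['score'],2)) for d in boxes_of(n,c)][:4] if n in('jar','unit','handle') else '')
print(get_state())
E
```

```text
top [[0.022, -0.998, 0.058, 0.474], [-1.0, -0.022, 0.004, -0.099], [-0.003, -0.058, -0.998, 1.25], [0.0, 0.0, 0.0, 1.0]]
unit [([189.6, 142.4], 0.71)] [([123.0, 90.0, 249.0, 211.0], 0.79)]
handle [([177.0, 202.3], 0.77)] [([125.0, 174.0, 235.0, 205.0], 0.63)]
pad [([344.0, 127.0], 0.75)] 
cradle [([328.8, 205.9], 0.8)] 
jar [([323.9, 301.1], 0.89), ([337.6, 198.2], 0.8), ([434.7, 224.7], 0.69), ([288.0, 174.9], 0.17)] [([311.0, 258.0, 340.0, 306.0], 0.95), ([386.0, 191.0, 438.0, 232.0], 0.81)]
bowl [([155.1, 122.0], 0.82), ([177.3, 202.6], 0.25)] 
bone [([210.8, 125.3], 0.63)] 
comb [([342.9, 122.9], 0.91)] 
latch [([289.4, 171.9], 0.68)] 
side [[0.841, -0.331, 0.427, 0.065], [-0.54, -0.493, 0.682, -0.861], [-0.015, -0.804, -0.594, 0.746], [0.0, 0.0, 0.0, 1.0]]
unit [([283.5, 175.1], 0.81)] [([232.0, 142.0, 327.0, 201.0], 0.71), ([342.0, 221.0, 406.0, 242.0], 0.48)]
handle [([240.1, 175.6], 0.69)] [([234.0, 153.0, 275.0, 202.0], 0.73)]
pad [([272.7, 176.1], 0.86)] 
cradle [([302.8, 251.7], 0.66), ([274.7, 168.0], 0.39)] 
jar [([317.9, 244.4], 0.82), ([222.4, 282.1], 0.7), ([361.0, 32
[... 259 characters left out ...]
 
comb [([375.2, 232.4], 0.94)] 
latch [] 
{'t': 1.3, 'q': array([ 1.39510926e+00,  3.58607554e-01,  1.18748729e-02, -2.15096676e-05,
       -1.22409285e+00, -2.88102575e-01]), 'qd': array([ 0.0005781 , -0.00032235,  0.00088057,  0.0001535 , -0.00116136,
       -0.00022104]), 'joint_efforts': array([ 5.48652752e-04, -5.82389939e+01,  2.93300629e+01,  7.00248867e+00,
        1.23505073e-02, -2.86203488e-05]), 'eef_pos': array([0.30195049, 0.60365778, 0.22654152]), 'ee_rot': array([ 3.14155891e+00,  1.10982021e-05, -4.63796948e-01]), 'force': array([0.10499966, 0.85561128, 0.35635258]), 'moment': array([-0.05264509,  0.02012026, -0.00926928]), 'gripper_force': 0.0, 'width': 0.0877002642865491}
```

View pics/top.png

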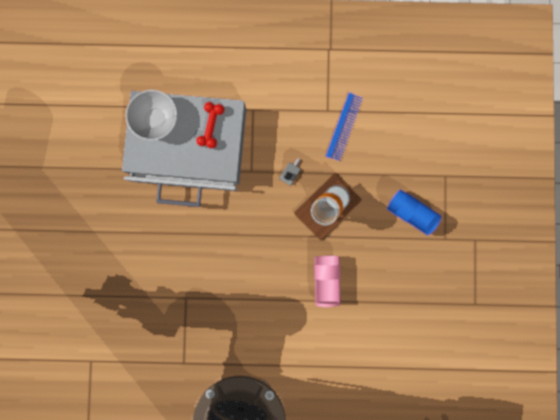

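View pics/side.png

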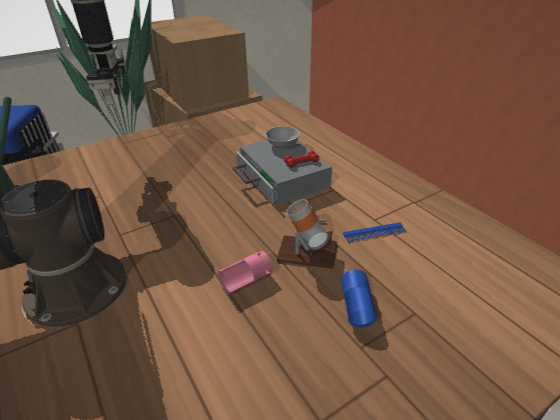

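The top view shows the unit at (185,142), with the handle bar at (180,203) and the tray in. There are three jar-shaped things:
- **Cradled glass jar with orange band:** (330,207)
- **Pink cylinder, lying down:** (327,281)
- **Blue cylinder, lying down:** (414,212)

The cradled glass jar fits the description. Next I'll measure the cradle, jar and handle, and check the choice in a crop.

```bash
cat > m.py <<'E'
from h import *
f=snap('top');s=snap('side')
def ang(v): return np.degrees(np.arctan2(v[1],v[0]))
def rect(n,c,z):
    r=regions_of(n,c)
    if not r: return None
    m=r[0]['region'].astype(np.uint8); ys,xs=np.nonzero(m)
    P=np.array([onz(c,(x,y),z)[:2] for x,y in zip(xs,ys)],np.float32)
    return cv2.minAreaRect(P),r[0]['rect'],len(xs)
for n,z in(('unit',.08),('handle',.055),('cradle',.01)):
    print(n,rect(n,'top',z))
for c in('top','side'):
    for n,z in(('unit',0),('handle',.055),('cradle',0),('bone',.08),('bowl',.08),('latch',0),('comb',0)):
        for d in spot_point(n,c)[:1]: print(c,n,np.round(onz(c,d['uv'],z),3))
# orange band centroid in both cameras, triangulated
def orange(f):
    h=cv2.cvtColor(f,cv2.COLOR_RGB2HSV)
    m=cv2.inRange(h,(6,130,90),(16,255,255)); return m
uv={}
for c,g,box in(('top',f,(300,180,360,235)),('side',s,(280,195,335,250))):
    reg=[d for d in regions_of('jar',c)]
    for d in reg: print(c,'jar',np.round(d['rect']),round(d['score'],2))
K=5
def draw(c,g,box,name):
    im=cv2.resize(g[box[1]:box[3],box[0]:box[2],::-1],None,fx=K,fy=K,interpolation=cv2.INTER_CUBIC)
    return im
a=draw('top',f,(290,165,370,245),0);b=draw('side',s,(265,190,345,270),0)
cv2.imwrite('pics/crop1.png',np.hstack([a,b]))
E
python3 m.py
```

```text
Traceback (most recent call last):
  File "m.py", line 11, in <module>
    print(n,rect(n,'top',z))
            ~~~~^^^^^^^^^^^
  File "m.py", line 8, in rect
    P=np.array([onz(c,(x,y),z)[:2] for x,y in zip(xs,ys)],np.float32)
                ~~~^^^^^^^^^^^
  File "h.py", line 10, in onz
    C=calibration(c);K=np.array(C["camera_matrix"]);T=np.array(C["extrinsics"])
ValueError: time passes only in moves, steps and waits
```

```bash
sed -i 's/^import numpy.*/import numpy as np, cv2, functools/; s/^def snap/@functools.lru_cache\ndef calib(c): return calibration(c)\ndef snap/; s/C=calibration(c)/C=calib(c)/' h.py; sed -i 's/(calibration(c)/(calib(c)/' h.py; python3 m.py
```

```text
unit (((0.67401123046875, 0.1497144252061844), (0.28914347290992737, 0.26953762769699097), 86.07999420166016), [119.6, 88.3, 248.8, 212.2], 8321)
handle (((0.5771434307098389, 0.16114693880081177), (0.2819875180721283, 0.07424913346767426), 85.62273406982422), [123.5, 173.6, 232.6, 206.9], 1513)
cradle (((0.5477365255355835, -0.21100333333015442), (0.09939808398485184, 0.14906251430511475), 46.19366455078125), [296.8, 172.3, 361.9, 242.2], 1264)
top unit [0.704 0.153 0.   ]
top handle [0.544 0.158 0.055]
top cradle [ 0.544 -0.211  0.   ]
top bone [0.743 0.22  0.08 ]
top bowl [0.748 0.215 0.08 ]
top latch [ 0.625 -0.109  0.   ]
top comb [ 0.765 -0.247  0.   ]
side unit [0.699 0.151 0.   ]
side handle [0.545 0.165 0.055]
side cradle [ 0.545 -0.218  0.   ]
side bone [0.735 0.085 0.08 ]
side bowl [0.726 0.204 0.08 ]
side latch [0.805 0.339 0.   ]
side comb [ 0.762 -0.238  0.   ]
top jar [311. 254. 342. 306.] 0.79
top jar [311. 186. 352. 228.] 0.73
top jar [387. 189. 437. 233.] 0.71
top jar [295. 173. 361. 242.] 0.68
side jar [339. 274. 378. 330.] 0.93
side jar [219. 253. 275. 296.] 0.77
side jar [287. 201. 329. 247.] 0.69
```

View pics/crop1.png

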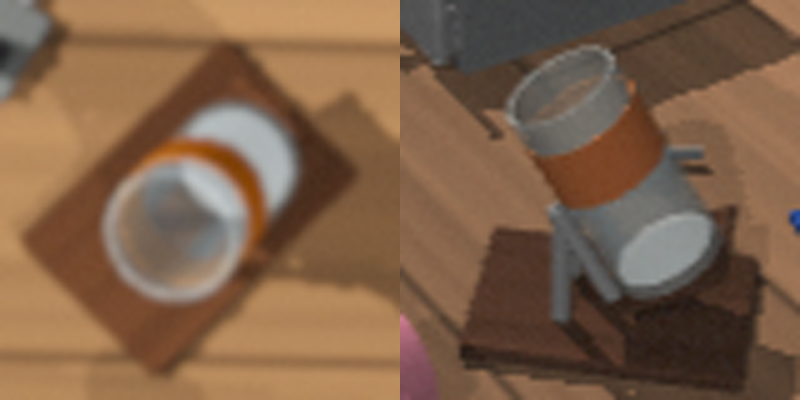

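The crop confirms the target: clear glass with an orange band, leaning towards the lower-left in the top view. In the crop the mouth is at about (175,230), which is pixel (325,211) in the full top view. I'll open the tray first.

```bash
cat > d.py <<'E'
import sys
from h import *
# usage: d.py x y z yawdeg  -> shares
def delta(x,y,z,yaw):
    s=get_state();a=s['ee_rot'][2];p=s['eef_pos']
    X=np.array([np.cos(a),np.sin(a),0]);Y=np.array([np.sin(a),-np.cos(a),0])
    d=np.array([x,y,z])-p
    tw=-(np.radians(yaw)-a);tw=(tw+np.pi)%(2*np.pi)-np.pi
    return np.round([d@X/.25,d@Y/.25,-d[2]/.25,tw/np.pi],3), np.round(np.hypot(d[0],d[1]),3), round(s['t'],2), np.round(s['force'],1)
if __name__=='__main__': print(delta(*map(float,sys.argv[1:5])))
E
python3 d.py .546 .162 .15 -93.9
python3 - <<'E'
from h import *
c=np.array([.5477,-.211]);u=np.array([.722,-.692])
for x,z in((-.03,.149),(.03,.045)):
    p=[*(c+x*u),z];print(proj('top',p),proj('side',p))
E
```

```text
(array([1.663, 1.143, 0.306, 0.374]), np.float64(0.505), 2.5, array([0.1, 0.5, 0. ]))
[323.5806056  211.99426588] [295.86782842 207.21942082]
[337.07177473 196.85077682] [318.19588106 241.45423357]
```

{"name": "arm_command", "arguments": {
  "commands": [
    {"tx": 0.12,"ty": 0.08,"tz": 0.03,"twist": 0.04},
    {"tx": 0.24,"ty": 0.16,"tz": 0.06,"twist": 0.08},
    {"tx": 0.36,"ty": 0.24,"tz": 0.1,"twist": 0.12},
    {"tx": 0.48,"ty": 0.33,"tz": 0.13,"twist": 0.155},
    {"tx": 0.6,"ty": 0.41,"tz": 0.17,"twist": 0.19},
    {"tx": 0.71,"ty": 0.49,"tz": 0.2,"twist": 0.22},
    {"tx": 0.8,"ty": 0.55,"tz": 0.23,"twist": 0.26},
    {"tx": 0.83,"ty": 0.57,"tz": 0.25,"twist": 0.3}
  ],
  "claw": 0.34
}}

```text
t: 3.17
eef_pos: [0.4247, 0.38, 0.1636]
ee_rot: [3.141, -0.001, -1.413]
force: [0.3, 0.1, 0.0]
width: 0.0397
gripper_force: 0.0
```

```bash
python3 d.py .546 .162 .13 -93.9
```

```text
(array([ 0.937, -0.342,  0.135,  0.072]), np.float64(0.249), 3.17, array([0.3, 0.1, 0. ]))
```

{"name": "arm_command", "arguments": {
  "commands": [
    {"tx": 0.15,"ty": -0.05,"tz": 0.02,"twist": 0.03},
    {"tx": 0.31,"ty": -0.11,"tz": 0.04,"twist": 0.06},
    {"tx": 0.46,"ty": -0.17,"tz": 0.06,"twist": 0.072},
    {"tx": 0.61,"ty": -0.22,"tz": 0.08,"twist": 0.072},
    {"tx": 0.76,"ty": -0.28,"tz": 0.1,"twist": 0.072},
    {"tx": 0.88,"ty": -0.32,"tz": 0.12,"twist": 0.072},
    {"tx": 0.937,"ty": -0.342,"tz": 0.135,"twist": 0.072},
    {"tx": 0.937,"ty": -0.342,"tz": 0.135,"twist": 0.072}
  ]
}}

```text
t: 3.83
eef_pos: [0.5475, 0.1634, 0.1294]
ee_rot: [3.14, -0.001, -1.635]
force: [0.2, -0.7, -0.6]
width: 0.0298
gripper_force: 0.0
```

```bash
python3 - <<'E'
from h import *
from d import delta
a=snap('top');b=snap('side')
K=4
im=np.hstack([cv2.resize(f[y:y+120,x:x+100,::-1],None,fx=K,fy=K,interpolation=cv2.INTER_CUBIC) for f,x,y in((a,125,120),(b,215,110))])
cv2.imwrite('pics/c2.png',im)
print(delta(.546,.162,.04,-93.9))
E
```

```text
(array([0.015, 0.003, 0.361, 0.002]), np.float64(0.004), 3.93, array([-0.1, -0.2, -0.3]))
```

View pics/c2.png

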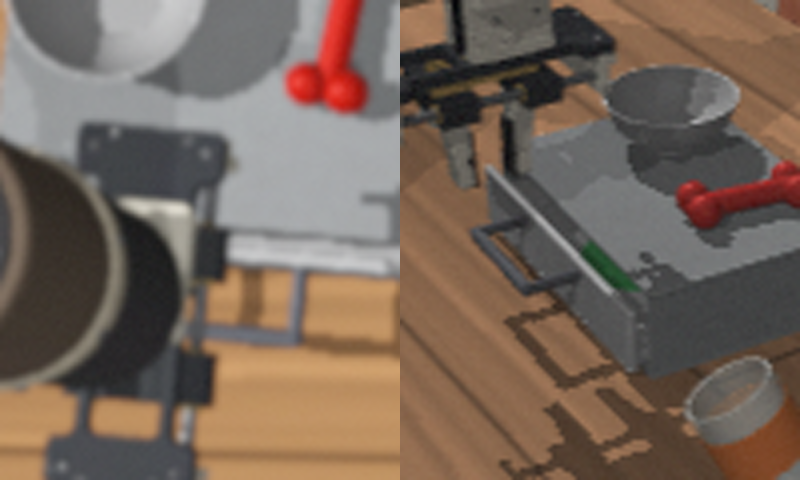

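The top half shows the fingers straddling the bar, which is at about full-frame (180,203). The bowl and bone sit well behind the gripper body. I'll go down and grip.

{"name": "arm_command", "arguments": {
  "commands": [
    {"tx": 0.01,"tz": 0.06},
    {"tx": 0.01,"tz": 0.12},
    {"tx": 0.01,"tz": 0.18},
    {"tx": 0.01,"tz": 0.24},
    {"tx": 0.01,"tz": 0.29},
    {"tx": 0.01,"tz": 0.33},
    {"tx": 0.01,"tz": 0.36},
    {"tx": 0.01,"tz": 0.36}
  ]
}}

```text
invalid input
```

{"name": "arm_command", "arguments": {
  "commands": [
    {"tz": 0},
    {"tz": 0},
    {"tz": 0},
    {"tz": 0},
    {"tz": 0},
    {"tz": 0},
    {"tz": 0},
    {"tz": 0}
  ],
  "claw": 0,
  "grip_force": 20
}}

```text
invalid input
```

{"name": "arm_command", "arguments": {
  "commands": [
    {"tx": 0.01,"ty": 0,"tz": 0.06,"twist": 0},
    {"tx": 0.01,"ty": 0,"tz": 0.12,"twist": 0},
    {"tx": 0.01,"ty": 0,"tz": 0.18,"twist": 0},
    {"tx": 0.01,"ty": 0,"tz": 0.24,"twist": 0},
    {"tx": 0.01,"ty": 0,"tz": 0.29,"twist": 0},
    {"tx": 0.01,"ty": 0,"tz": 0.33,"twist": 0},
    {"tx": 0.01,"ty": 0,"tz": 0.36,"twist": 0},
    {"tx": 0.01,"ty": 0,"tz": 0.36,"twist": 0}
  ]
}}

```text
t: 4.6
eef_pos: [0.5458, 0.1643, 0.0391]
ee_rot: [3.14, -0.001, -1.63]
force: [-0.4, -0.3, 0.3]
width: 0.0297
gripper_force: 0.0
```

{"name": "arm_command", "arguments": {
  "commands": [
    {"tx": 0,"ty": 0,"tz": 0,"twist": 0},
    {"tx": 0,"ty": 0,"tz": 0,"twist": 0},
    {"tx": 0,"ty": 0,"tz": 0,"twist": 0},
    {"tx": 0,"ty": 0,"tz": 0,"twist": 0},
    {"tx": 0,"ty": 0,"tz": 0,"twist": 0},
    {"tx": 0,"ty": 0,"tz": 0,"twist": 0},
    {"tx": 0,"ty": 0,"tz": 0,"twist": 0},
    {"tx": 0,"ty": 0,"tz": 0,"twist": 0}
  ],
  "claw": 0,
  "grip_force": 15
}}

```text
t: 5.27
eef_pos: [0.5472, 0.1643, 0.0411]
ee_rot: [-3.14, 0.001, -1.631]
force: [-0.6, 1.4, 6.0]
width: 0.0111
gripper_force: 15.0
```

{"name": "arm_command", "arguments": {
  "commands": [
    {"tx": 0,"ty": 0.04,"tz": 0,"twist": 0},
    {"tx": 0,"ty": 0.11,"tz": 0,"twist": 0},
    {"tx": 0,"ty": 0.19,"tz": 0,"twist": 0},
    {"tx": 0,"ty": 0.27,"tz": 0,"twist": 0},
    {"tx": 0,"ty": 0.35,"tz": 0,"twist": 0},
    {"tx": 0,"ty": 0.43,"tz": 0,"twist": 0},
    {"tx": 0,"ty": 0.48,"tz": 0,"twist": 0},
    {"tx": 0,"ty": 0.5,"tz": 0,"twist": 0}
  ]
}}

```text
t: 5.93
eef_pos: [0.4226, 0.1732, 0.0413]
ee_rot: [-3.138, 0.004, -1.629]
force: [29.2, -11.6, -17.9]
width: 0.012
gripper_force: 15.0
```

{"name": "arm_command", "arguments": {
  "commands": [
    {"tx": 0,"ty": 0.01,"tz": 0,"twist": 0},
    {"tx": 0,"ty": 0.02,"tz": 0,"twist": 0},
    {"tx": 0,"ty": 0.03,"tz": 0,"twist": 0},
    {"tx": 0,"ty": 0.04,"tz": 0,"twist": 0},
    {"tx": 0,"ty": 0.05,"tz": 0,"twist": 0},
    {"tx": 0,"ty": 0.05,"tz": 0,"twist": 0},
    {"tx": 0,"ty": 0.05,"tz": 0,"twist": 0},
    {"tx": 0,"ty": 0.05,"tz": 0,"twist": 0}
  ]
}}

```text
t: 6.6
eef_pos: [0.414, 0.1737, 0.0412]
ee_rot: [-3.135, 0.003, -1.629]
force: [29.4, -9.8, -14.4]
width: 0.0285
gripper_force: 15.0
```

The force rose to 29 N after about 125 mm and the fingers were pushed apart, so the tray is probably at its stop. I'll look.

```bash
python3 - <<'E'
from h import *
a=snap('top');b=snap('side')
K=3
im=np.hstack([cv2.resize(f[y:y+170,x:x+130,::-1],None,fx=K,fy=K,interpolation=cv2.INTER_CUBIC) for f,x,y in((a,120,85),(b,200,110))])
cv2.imwrite('pics/c3.png',im)
s=get_state();print(s['eef_pos'],s['force'],s['width'])
for c in('top','side'):
  for n,z in(('handle',.055),('pad',.021),('unit',0)):
    for d in spot_point(n,c)[:2]: print(c,n,np.round(d['uv'],1),round(d['score'],2),np.round(onz(c,d['uv'],z),3))
E
```

```text
[0.41412163 0.17367847 0.04117518] [ 29.57470436  -9.29544427 -15.70044166] 0.02910314405428221
top handle [172.8 253.6] 0.7 [0.42  0.17  0.055]
top pad [177.7 201.8] 0.94 [0.55  0.17  0.021]
top unit [187.6 141.4] 0.6 [0.709 0.154 0.   ]
side handle [202.  183.8] 0.75 [0.423 0.184 0.055]
side pad [240.  183.1] 0.81 [0.547 0.169 0.021]
side unit [280.7 171.4] 0.8 [0.718 0.185 0.   ]
```

View pics/c3.png

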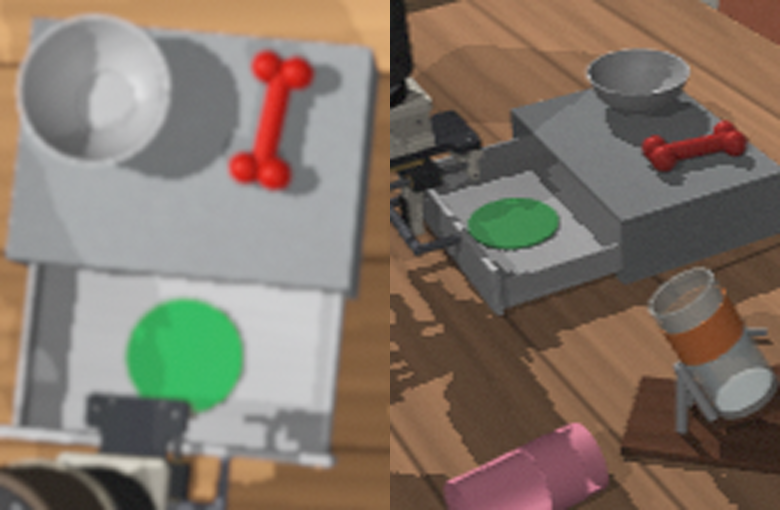

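The top half shows the tray well out, with the pad fully clear at about full-frame (181,203). I'll check the extension by measurement, then relax and let go.

```bash
python3 - <<'E'
from h import *
a=onz('top',(181.7,234),.066);b=onz('top',(181.7,177.3),.08);print(a,b,b-a)
# pad centroid
for c in('top','side'):
    f=snap(c);h=cv2.cvtColor(f,cv2.COLOR_RGB2HSV);m=cv2.inRange(h,(50,90,60),(80,255,255))
    m[:130]=0; m[260:]=0; m[:,320:]=0; m[:,:130]=0
    cs,_=cv2.findContours(m,cv2.RETR_EXTERNAL,cv2.CHAIN_APPROX_NONE);k=max(cs,key=cv2.contourArea)
    P=np.array([onz(c,q[0],.021)[:2] for q in k],np.float32);print(c,cv2.minEnclosingCircle(P))
E
```

```text
[0.4687026  0.14752347 0.066     ] [0.60591744 0.14926003 0.08      ] [0.13721484 0.00173656 0.014     ]
top ((0.5456439852714539, 0.16106854379177094), 0.04927612841129303)
side ((0.547173023223877, 0.16387701034545898), 0.050602879375219345)
```

{"name": "arm_command", "arguments": {
  "commands": [
    {"tx": 0,"ty": -0.01,"tz": 0,"twist": 0},
    {"tx": 0,"ty": -0.02,"tz": 0,"twist": 0},
    {"tx": 0,"ty": -0.025,"tz": 0,"twist": 0},
    {"tx": 0,"ty": -0.025,"tz": 0,"twist": 0},
    {"tx": 0,"ty": -0.025,"tz": 0,"twist": 0},
    {"tx": 0,"ty": -0.025,"tz": 0,"twist": 0},
    {"tx": 0,"ty": -0.025,"tz": 0,"twist": 0},
    {"tx": 0,"ty": -0.025,"tz": 0,"twist": 0}
  ]
}}

```text
t: 7.77
eef_pos: [0.4206, 0.1733, 0.0412]
ee_rot: [-3.134, 0.003, -1.629]
force: [29.4, -9.1, -15.6]
width: 0.0155
gripper_force: 15.0
```

{"name": "arm_command", "arguments": {
  "commands": [
    {"tx": 0,"ty": -0.004,"tz": 0,"twist": 0},
    {"tx": 0,"ty": -0.004,"tz": 0,"twist": 0},
    {"tx": 0,"ty": -0.004,"tz": 0,"twist": 0},
    {"tx": 0,"ty": -0.004,"tz": 0,"twist": 0},
    {"tx": 0,"ty": -0.004,"tz": 0,"twist": 0},
    {"tx": 0,"ty": -0.004,"tz": -0.03,"twist": 0},
    {"tx": 0,"ty": -0.004,"tz": -0.1,"twist": 0},
    {"tx": 0,"ty": -0.004,"tz": -0.2,"twist": 0}
  ],
  "claw": 0.34
}}

```text
t: 8.43
eef_pos: [0.4153, 0.1708, 0.0898]
ee_rot: [3.139, -0.003, -1.631]
force: [0.9, -0.1, -0.2]
width: 0.0298
gripper_force: 0.0
```

{"name": "arm_command", "arguments": {
  "commands": [
    {"tx": 0,"ty": 0,"tz": -0.1,"twist": 0},
    {"tx": 0,"ty": 0,"tz": -0.2,"twist": 0},
    {"tx": 0,"ty": 0,"tz": -0.3,"twist": 0},
    {"tx": 0,"ty": 0,"tz": -0.4,"twist": 0},
    {"tx": 0,"ty": 0,"tz": -0.5,"twist": 0},
    {"tx": 0,"ty": 0,"tz": -0.58,"twist": 0},
    {"tx": 0,"ty": 0,"tz": -0.6,"twist": 0},
    {"tx": 0,"ty": 0,"tz": -0.6,"twist": 0}
  ]
}}

```text
t: 9.1
eef_pos: [0.417, 0.1723, 0.2424]
ee_rot: [-3.139, 0.003, -1.631]
force: [-0.5, -0.2, 0.4]
width: 0.0296
gripper_force: 0.0
```

```bash
python3 - <<'E'
from h import *
from d import delta
# jar fit: cradle at (.551,-.215), yaw -43.8; grip 92 up the axis
c=np.array([.551,-.215]);u=np.array([.722,-.692])
g=c-.016*u; print(g)
print(delta(*g,.24,-43.8))
snap('top')
print([np.round(onz('top',d['uv'],.055),3) for d in spot_point('handle','top')[:1]])
E
```

```text
[ 0.539448 -0.203928]
(array([ 1.473, -0.579,  0.01 , -0.276]), np.float64(0.396), 9.1, array([-0.5, -0.2,  0.4]))
[array([0.419, 0.165, 0.055])]
```

{"name": "arm_command", "arguments": {
  "commands": [
    {"tx": 0.1,"ty": -0.04,"tz": 0,"twist": -0.03},
    {"tx": 0.22,"ty": -0.09,"tz": 0,"twist": -0.06},
    {"tx": 0.35,"ty": -0.14,"tz": 0,"twist": -0.09},
    {"tx": 0.48,"ty": -0.19,"tz": 0,"twist": -0.12},
    {"tx": 0.61,"ty": -0.24,"tz": 0,"twist": -0.155},
    {"tx": 0.74,"ty": -0.29,"tz": 0,"twist": -0.19},
    {"tx": 0.87,"ty": -0.34,"tz": 0,"twist": -0.22},
    {"tx": 1.0,"ty": -0.39,"tz": 0,"twist": -0.25}
  ],
  "claw": 1
}}

```text
t: 9.87
eef_pos: [0.4983, -0.0854, 0.2389]
ee_rot: [3.14, 0.002, -0.84]
force: [1.6, 1.1, 0.2]
width: 0.0778
gripper_force: 0.0
```

```bash
python3 d.py .5395 -.204 .2 -43.8
```

```text
(array([ 0.464,  0.194,  0.155, -0.024]), np.float64(0.126), 9.87, array([1.6, 1.1, 0.2]))
```

{"name": "arm_command", "arguments": {
  "commands": [
    {"tx": 0.08,"ty": 0.03,"tz": 0.02,"twist": -0.024},
    {"tx": 0.17,"ty": 0.07,"tz": 0.05,"twist": -0.024},
    {"tx": 0.26,"ty": 0.11,"tz": 0.08,"twist": -0.024},
    {"tx": 0.35,"ty": 0.15,"tz": 0.11,"twist": -0.024},
    {"tx": 0.42,"ty": 0.18,"tz": 0.14,"twist": -0.024},
    {"tx": 0.46,"ty": 0.194,"tz": 0.155,"twist": -0.024},
    {"tx": 0.464,"ty": 0.194,"tz": 0.155,"twist": -0.024},
    {"tx": 0.464,"ty": 0.194,"tz": 0.155,"twist": -0.024}
  ]
}}

```text
t: 10.53
eef_pos: [0.5389, -0.2028, 0.2002]
ee_rot: [3.14, 0.002, -0.772]
force: [-0.2, 0.8, 1.2]
width: 0.0876
gripper_force: 0.0
```

```bash
python3 - <<'E'
from h import *
from d import delta
a=snap('top');b=snap('side')
K=4
im=np.hstack([cv2.resize(f[y:y+140,x:x+100,::-1],None,fx=K,fy=K,interpolation=cv2.INTER_CUBIC) for f,x,y in((a,280,150),(b,255,130))])
cv2.imwrite('pics/c4.png',im)
print(get_state()['eef_pos'],delta(.5395,-.204,.106,-43.8))
E
```

```text
[ 0.53925599 -0.20197603  0.20140044] (array([ 0.006,  0.005,  0.382, -0.002]), np.float64(0.002), 10.63, array([-0.1,  0.5,  0.2]))
```

View pics/c4.png

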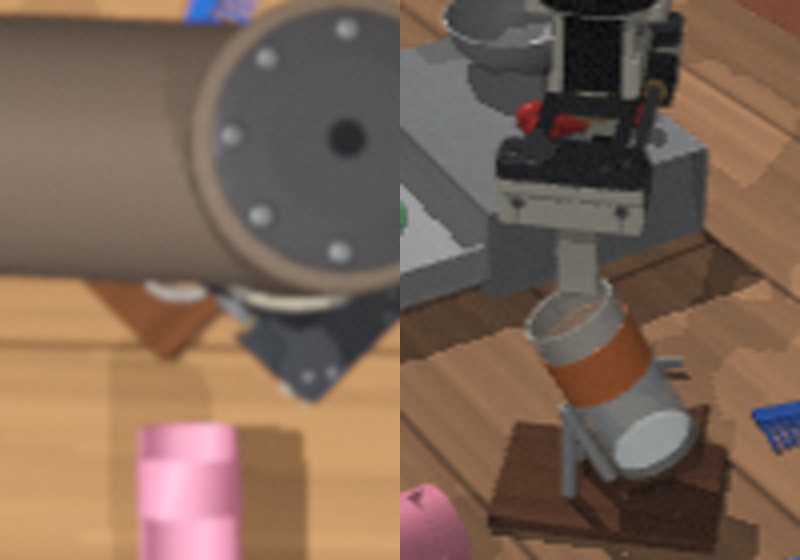

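The side half shows the finger directly over the jar's mouth, with the grip plane across the tilt and the band at about full-frame (405,222) in that view. I'll descend around the jar.

{"name": "arm_command", "arguments": {
  "commands": [
    {"tx": 0,"ty": 0.003,"tz": 0.05,"twist": 0},
    {"tx": 0,"ty": 0.003,"tz": 0.1,"twist": 0},
    {"tx": 0,"ty": 0.003,"tz": 0.16,"twist": 0},
    {"tx": 0,"ty": 0.003,"tz": 0.22,"twist": 0},
    {"tx": 0,"ty": 0.003,"tz": 0.28,"twist": 0},
    {"tx": 0,"ty": 0.003,"tz": 0.33,"twist": 0},
    {"tx": 0,"ty": 0.003,"tz": 0.365,"twist": 0},
    {"tx": 0,"ty": 0.003,"tz": 0.38,"twist": 0}
  ]
}}

```text
t: 11.3
eef_pos: [0.5385, -0.2022, 0.1058]
ee_rot: [3.141, 0.001, -0.769]
force: [0.7, 0.3, 0.2]
width: 0.0875
gripper_force: 0.0
```

```bash
python3 - <<'E'
from h import *
b=snap('side')
K=6
cv2.imwrite('pics/c5.png',cv2.resize(b[160:260,255:355,::-1],None,fx=K,fy=K,interpolation=cv2.INTER_CUBIC))
s=get_state();print(s['eef_pos'],s['force'])
E
```

```text
[ 0.53848311 -0.20236733  0.10571341] [-0.26750198 -0.29286484 -1.30111607]
```

View pics/c5.png

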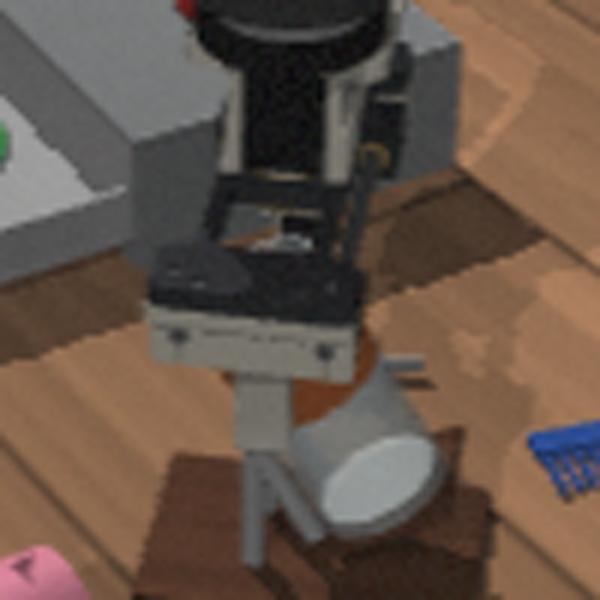

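No contact so far, and the finger is level with the band at about (295,230) full-frame. I'll close gently.

{"name": "arm_command", "arguments": {
  "commands": [
    {"tx": 0,"ty": 0,"tz": 0,"twist": 0},
    {"tx": 0,"ty": 0,"tz": 0,"twist": 0},
    {"tx": 0,"ty": 0,"tz": 0,"twist": 0},
    {"tx": 0,"ty": 0,"tz": 0,"twist": 0},
    {"tx": 0,"ty": 0,"tz": 0,"twist": 0},
    {"tx": 0,"ty": 0,"tz": 0,"twist": 0},
    {"tx": 0,"ty": 0,"tz": 0,"twist": 0},
    {"tx": 0,"ty": 0,"tz": 0,"twist": 0}
  ],
  "claw": 0.5,
  "grip_force": 10
}}

```text
t: 12.02
eef_pos: [0.5395, -0.203, 0.1071]
ee_rot: [-3.141, -0.001, -0.77]
force: [-0.8, 4.5, 5.4]
width: 0.0642
gripper_force: 10.0
```

{"name": "arm_command", "arguments": {
  "commands": [
    {"tx": 0,"ty": 0,"tz": -0.02,"twist": 0},
    {"tx": 0,"ty": 0,"tz": -0.06,"twist": 0},
    {"tx": 0,"ty": 0,"tz": -0.12,"twist": 0},
    {"tx": 0,"ty": 0,"tz": -0.18,"twist": 0},
    {"tx": 0,"ty": 0,"tz": -0.25,"twist": 0},
    {"tx": 0,"ty": 0,"tz": -0.32,"twist": 0},
    {"tx": 0,"ty": 0,"tz": -0.37,"twist": 0},
    {"tx": 0,"ty": 0,"tz": -0.4,"twist": 0}
  ]
}}

```text
t: 12.68
eef_pos: [0.5392, -0.2034, 0.2086]
ee_rot: [-3.141, -0.001, -0.77]
force: [0.2, 1.2, -2.2]
width: 0.0644
gripper_force: 10.0
```

```bash
python3 - <<'E'
from h import *
from d import delta
b=snap('side')
K=4
cv2.imwrite('pics/c6.png',cv2.resize(b[110:260,235:375,::-1],None,fx=K,fy=K,interpolation=cv2.INTER_CUBIC))
s=get_state();print(s['eef_pos'],s['force'],s['moment'],s['width'])
print(delta(.546,.162,.21,-3.9),delta(.546,.162,.21,-43.8))
E
```

```text
[ 0.53961355 -0.20350173  0.20936827] [ 0.97975546 -0.38656118 -1.20540859] [-0.05298343 -0.22470062  0.02490028] 0.06474167553861887
(array([-1.   , -1.067, -0.003, -0.224]), np.float64(0.366), 12.73, array([ 1. , -0.4, -1.2])) (array([-1.   , -1.067, -0.003, -0.002]), np.float64(0.366), 12.73, array([ 1. , -0.4, -1.2]))
```

View pics/c6.png

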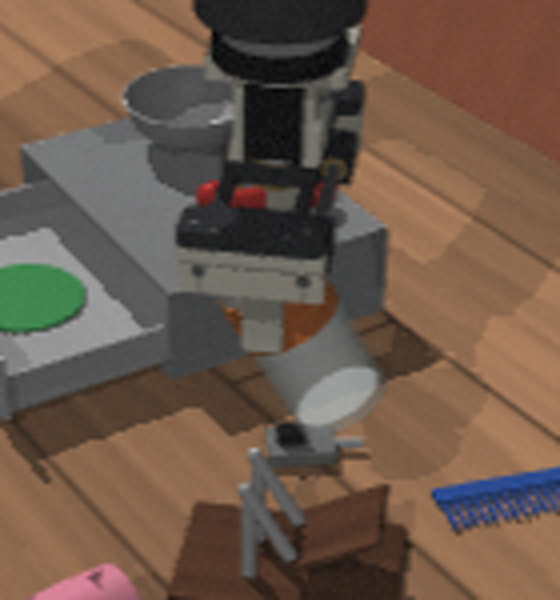

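The jar is lifted and still leaning about 30 degrees, with its base at about full-frame (320,209). The latch and comb are undisturbed. I'll carry it over the tray, short of the pad centre on the mouth side, so it can be turned upright about its lower base edge.

```bash
python3 d.py .5105 .1973 .17 -44.1
```

```text
(array([-1.2  , -1.07 ,  0.157, -0.   ]), np.float64(0.402), 12.73, array([ 1. , -0.4, -1.2]))
```

{"name": "arm_command", "arguments": {
  "commands": [
    {"tx": -0.03,"ty": -0.03,"tz": 0,"twist": 0},
    {"tx": -0.09,"ty": -0.08,"tz": 0,"twist": 0},
    {"tx": -0.18,"ty": -0.16,"tz": 0,"twist": 0},
    {"tx": -0.27,"ty": -0.24,"tz": 0,"twist": 0},
    {"tx": -0.36,"ty": -0.32,"tz": 0,"twist": 0},
    {"tx": -0.45,"ty": -0.4,"tz": 0,"twist": 0},
    {"tx": -0.54,"ty": -0.48,"tz": 0,"twist": 0},
    {"tx": -0.6,"ty": -0.535,"tz": 0,"twist": 0}
  ]
}}

```text
t: 13.4
eef_pos: [0.5232, -0.0003, 0.2056]
ee_rot: [3.14, 0.001, -0.77]
force: [0.6, -0.5, -3.1]
width: 0.0649
gripper_force: 10.0
```

{"name": "arm_command", "arguments": {
  "commands": [
    {"tx": -0.06,"ty": -0.055,"tz": 0,"twist": 0},
    {"tx": -0.15,"ty": -0.13,"tz": 0,"twist": 0},
    {"tx": -0.25,"ty": -0.22,"tz": 0.02,"twist": 0},
    {"tx": -0.35,"ty": -0.31,"tz": 0.05,"twist": 0},
    {"tx": -0.45,"ty": -0.4,"tz": 0.08,"twist": 0},
    {"tx": -0.53,"ty": -0.47,"tz": 0.1,"twist": 0},
    {"tx": -0.58,"ty": -0.52,"tz": 0.12,"twist": 0},
    {"tx": -0.6,"ty": -0.535,"tz": 0.13,"twist": 0}
  ]
}}

```text
t: 14.07
eef_pos: [0.5088, 0.2001, 0.1723]
ee_rot: [3.139, 0.001, -0.768]
force: [0.5, -0.0, -2.8]
width: 0.0645
gripper_force: 10.0
```

```bash
cat > t.py <<'E'
from h import *
from d import delta
b=snap('side',None)
s=get_state();p=s['eef_pos'];print(p,s['ee_rot'],s['force'],s['width'])
a=s['ee_rot'][2];X=np.array([np.cos(a),np.sin(a),0]);g=p+[0,0,.019]
h=cv2.cvtColor(b,cv2.COLOR_RGB2HSV)
gu=proj('side',g).astype(int)
# predicted base-centre pixel for tilts, grip 92 up the axis
for t in(0,15,30):
    t=np.radians(t);print(np.degrees(t),proj('side',g+.092*(np.sin(t)*X-np.cos(t)*np.array([0,0,1]))).round(1))
for c in('side',):
    print([(np.round(d['uv'],1).tolist(),round(d['score'],2)) for d in spot_point('jar',c)])
    for d in regions_of('jar',c): print(np.round(d['rect']),round(d['score'],2))
m=cv2.inRange(h,(4,120,60),(18,255,255));m[:max(0,gu[1]-40)]=0
cs,_=cv2.findContours(m,cv2.RETR_EXTERNAL,cv2.CHAIN_APPROX_NONE)
for k in sorted(cs,key=cv2.contourArea)[-2:]: print('orange',cv2.boundingRect(k),cv2.contourArea(k))
x0,y0=gu[0]-65,gu[1]-40
cv2.imwrite('pics/last.png',cv2.resize(b[max(0,y0):y0+110,max(0,x0):x0+130,::-1],None,fx=5,fy=5,interpolation=cv2.INTER_CUBIC));print('crop origin',x0,y0)
E
python3 t.py; python3 d.py .5105 .1973 .097 -44.1
```

```text
[0.50863238 0.19965722 0.17201817] [ 3.13885370e+00  8.73311530e-04 -7.68494286e-01] [ 0.48728858  1.25446837 -2.83321035] 0.06446483014894298
0.0 [222.9 162. ]
14.999999999999998 [230.  161.7]
29.999999999999996 [236.4 159.8]
[([224.6, 284.4], 0.86), ([361.5, 319.8], 0.63), ([235.2, 163.1], 0.59)]
[220. 253. 272. 295.] 0.9
[209. 130. 246. 165.] 0.69
[342. 274. 375. 328.] 0.66
orange (309, 231, 27, 22) 306.0
orange (310, 95, 250, 162) 22271.0
crop origin 154 95
(array([ 0.005, -0.003,  0.305,  0.   ]), np.float64(0.001), 14.22, array([-0.3, -0.4, -2.5]))
```

{"name": "arm_command", "arguments": {
  "commands": [
    {"tx": 0,"ty": 0,"tz": 0.04,"twist": 0},
    {"tx": 0,"ty": 0,"tz": 0.09,"twist": 0},
    {"tx": 0,"ty": 0,"tz": 0.14,"twist": 0},
    {"tx": 0,"ty": 0,"tz": 0.19,"twist": 0},
    {"tx": 0,"ty": 0,"tz": 0.23,"twist": 0},
    {"tx": 0,"ty": 0,"tz": 0.26,"twist": 0},
    {"tx": 0,"ty": 0,"tz": 0.28,"twist": 0},
    {"tx": 0,"ty": 0,"tz": 0.285,"twist": 0}
  ]
}}

```text
t: 14.88
eef_pos: [0.5097, 0.1971, 0.1019]
ee_rot: [3.14, 0.0, -0.771]
force: [0.2, -0.7, -3.0]
width: 0.0646
gripper_force: 10.0
```

{"name": "arm_command", "arguments": {
  "commands": [
    {"tx": 0,"ty": 0,"tz": 0.003,"twist": 0},
    {"tx": 0,"ty": 0,"tz": 0.006,"twist": 0},
    {"tx": 0,"ty": 0,"tz": 0.009,"twist": 0},
    {"tx": 0,"ty": 0,"tz": 0.012,"twist": 0},
    {"tx": 0,"ty": 0,"tz": 0.012,"twist": 0},
    {"tx": 0,"ty": 0,"tz": 0.012,"twist": 0},
    {"tx": 0,"ty": 0,"tz": 0.012,"twist": 0},
    {"tx": 0,"ty": 0,"tz": 0.012,"twist": 0}
  ]
}}

```text
t: 15.55
eef_pos: [0.51, 0.1978, 0.0999]
ee_rot: [-3.141, -0.0, -0.77]
force: [0.1, -0.0, -2.9]
width: 0.0646
gripper_force: 10.0
```

```bash
python3 t.py|head -5
```

```text
[0.50998136 0.19782681 0.09989314] [-3.14148365e+00 -2.73715945e-05 -7.70256711e-01] [-0.18201502  1.32692508 -2.76753697] 0.06438621004104277
0.0 [225.8 181.1]
14.999999999999998 [232.6 180.9]
29.999999999999996 [238.8 179.2]
[([236.7, 178.2], 0.81), ([301.3, 162.2], 0.73)]
```

{"name": "arm_command", "arguments": {
  "commands": [
    {"tx": 0,"ty": 0,"tz": 0.004,"twist": 0},
    {"tx": 0,"ty": 0,"tz": 0.008,"twist": 0},
    {"tx": 0,"ty": 0,"tz": 0.012,"twist": 0},
    {"tx": 0,"ty": 0,"tz": 0.012,"twist": 0},
    {"tx": 0,"ty": 0,"tz": 0.012,"twist": 0},
    {"tx": 0,"ty": 0,"tz": 0.012,"twist": 0},
    {"tx": 0,"ty": 0,"tz": 0.012,"twist": 0},
    {"tx": 0,"ty": 0,"tz": 0.012,"twist": 0}
  ]
}}

```text
t: 16.37
eef_pos: [0.5113, 0.1985, 0.0983]
ee_rot: [-3.139, -0.001, -0.769]
force: [-1.1, 0.3, 6.8]
width: 0.0642
gripper_force: 10.0
```

The base edge has touched the pad: the vertical force went from −2.9 to +6.8 N. I'll ease the grip and swing the grasp point along the arc about that edge.

{"name": "arm_command", "arguments": {
  "commands": [
    {"tx": 0.013,"ty": 0,"tz": -0.004,"twist": 0},
    {"tx": 0.025,"ty": 0,"tz": -0.006,"twist": 0},
    {"tx": 0.038,"ty": 0,"tz": -0.008,"twist": 0},
    {"tx": 0.051,"ty": 0,"tz": -0.009,"twist": 0},
    {"tx": 0.063,"ty": 0,"tz": -0.009,"twist": 0},
    {"tx": 0.076,"ty": 0,"tz": -0.0095,"twist": 0},
    {"tx": 0.089,"ty": 0,"tz": -0.009,"twist": 0},
    {"tx": 0.101,"ty": 0,"tz": -0.009,"twist": 0}
  ],
  "grip_force": 5
}}

```text
t: 17.03
eef_pos: [0.5282, 0.1798, 0.0988]
ee_rot: [3.141, 0.0, -0.771]
force: [1.1, 0.5, 1.6]
width: 0.0646
gripper_force: 5.0
```

```bash
python3 t.py
```

```text
[0.5284213  0.17951421 0.09873636] [ 3.14096696e+00  1.81561896e-05 -7.70711142e-01] [1.08198504 0.39142677 1.86389622] 0.06460231898279539
0.0 [233.3 182.1]
14.999999999999998 [240.1 182. ]
29.999999999999996 [246.5 180.3]
[([362.1, 319.0], 0.97), ([240.9, 181.8], 0.89), ([225.1, 283.0], 0.56)]
[218. 252. 273. 297.] 0.9
[227. 154. 248. 182.] 0.88
[341. 271. 376. 330.] 0.85
orange (310, 231, 26, 22) 247.5
orange (316, 117, 244, 139) 16799.5
crop origin 165 117
```

The tilt is about 15 degrees, so the jar is pivoting as planned. I'll do the second half of the arc.

{"name": "arm_command", "arguments": {
  "commands": [
    {"tx": 0.013,"ty": 0,"tz": 0.001,"twist": 0},
    {"tx": 0.025,"ty": 0,"tz": 0.0025,"twist": 0},
    {"tx": 0.038,"ty": 0,"tz": 0.0045,"twist": 0},
    {"tx": 0.051,"ty": 0,"tz": 0.007,"twist": 0},
    {"tx": 0.063,"ty": 0,"tz": 0.0095,"twist": 0},
    {"tx": 0.075,"ty": 0,"tz": 0.0125,"twist": 0},
    {"tx": 0.087,"ty": 0,"tz": 0.016,"twist": 0},
    {"tx": 0.098,"ty": 0,"tz": 0.02,"twist": 0}
  ]
}}

```text
t: 17.85
eef_pos: [0.5461, 0.1632, 0.0943]
ee_rot: [-3.141, -0.0, -0.77]
force: [-2.6, 2.4, 7.0]
width: 0.0645
gripper_force: 5.0
```

```bash
python3 t.py
```

```text
[0.5465401  0.16307719 0.0943206 ] [-3.14063222e+00 -3.43182344e-04 -7.70180470e-01] [-0.35630041 -0.02384858  0.8084655 ] 0.06484772345459637
0.0 [240.6 183.8]
14.999999999999998 [247.5 183.7]
29.999999999999996 [253.8 182. ]
[([359.3, 319.4], 0.78), ([239.9, 183.2], 0.59), ([225.5, 283.2], 0.56), ([276.1, 145.6], 0.37)]
[339. 272. 377. 329.] 0.91
[215. 254. 270. 297.] 0.91
[228. 155. 252. 188.] 0.86
[199. 161. 279. 214.] 0.57
orange (311, 232, 21, 12) 102.5
orange (319, 119, 241, 137) 16316.5
crop origin 173 119
```

View pics/last.png

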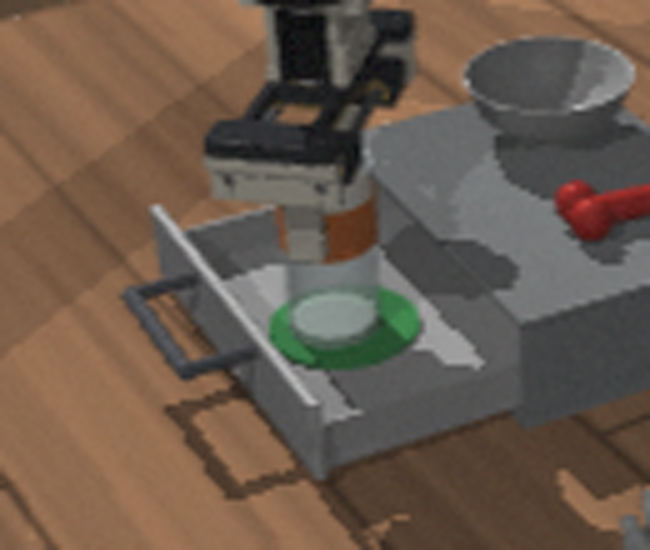

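The picture shows the jar upright on the pad, with its base at crop (333,322) inside the pad at (345,325). I'll settle it with a light press at minimum grip, then open.

{"name": "arm_command", "arguments": {
  "commands": [
    {"tx": 0,"ty": 0,"tz": 0.003,"twist": 0},
    {"tx": 0,"ty": 0,"tz": 0.005,"twist": 0},
    {"tx": 0,"ty": 0,"tz": 0.005,"twist": 0},
    {"tx": 0,"ty": 0,"tz": 0.005,"twist": 0},
    {"tx": 0,"ty": 0,"tz": 0.005,"twist": 0},
    {"tx": 0,"ty": 0,"tz": 0.005,"twist": 0},
    {"tx": 0,"ty": 0,"tz": 0.005,"twist": 0},
    {"tx": 0,"ty": 0,"tz": 0.005,"twist": 0}
  ],
  "grip_force": 3
}}

```text
t: 18.67
eef_pos: [0.5459, 0.1633, 0.093]
ee_rot: [-3.141, -0.0, -0.77]
force: [-0.4, 2.5, 4.0]
width: 0.0645
gripper_force: 3.0
```

{"name": "arm_command", "arguments": {
  "commands": [
    {"tx": 0,"ty": 0,"tz": 0,"twist": 0},
    {"tx": 0,"ty": 0,"tz": 0,"twist": 0},
    {"tx": 0,"ty": 0,"tz": 0,"twist": 0},
    {"tx": 0,"ty": 0,"tz": 0,"twist": 0},
    {"tx": 0,"ty": 0,"tz": 0,"twist": 0},
    {"tx": 0,"ty": 0,"tz": 0,"twist": 0},
    {"tx": 0,"ty": 0,"tz": 0,"twist": 0},
    {"tx": 0,"ty": 0,"tz": 0,"twist": 0}
  ],
  "claw": 1
}}

```text
t: 19.33
eef_pos: [0.5457, 0.1631, 0.0928]
ee_rot: [3.141, -0.0, -0.77]
force: [0.7, -0.0, -0.8]
width: 0.0876
gripper_force: 0.0
```

{"name": "arm_command", "arguments": {
  "commands": [
    {"tx": 0,"ty": 0,"tz": -0.02,"twist": 0},
    {"tx": 0,"ty": 0,"tz": -0.06,"twist": 0},
    {"tx": 0,"ty": 0,"tz": -0.12,"twist": 0},
    {"tx": 0,"ty": 0,"tz": -0.2,"twist": 0},
    {"tx": 0,"ty": 0,"tz": -0.28,"twist": 0},
    {"tx": 0,"ty": 0,"tz": -0.36,"twist": 0},
    {"tx": 0,"ty": 0,"tz": -0.44,"twist": 0},
    {"tx": 0,"ty": 0,"tz": -0.5,"twist": 0}
  ]
}}

```text
t: 20.0
eef_pos: [0.5462, 0.1633, 0.2209]
ee_rot: [-3.139, -0.001, -0.77]
force: [-0.5, 0.8, 0.1]
width: 0.0877
gripper_force: 0.0
```

{"name": "arm_command", "arguments": {
  "commands": [
    {"tx": -0.05,"ty": -0.05,"tz": 0,"twist": 0},
    {"tx": -0.15,"ty": -0.15,"tz": 0,"twist": 0},
    {"tx": -0.25,"ty": -0.25,"tz": 0,"twist": 0},
    {"tx": -0.35,"ty": -0.35,"tz": 0,"twist": 0},
    {"tx": -0.45,"ty": -0.45,"tz": 0,"twist": 0},
    {"tx": -0.52,"ty": -0.52,"tz": 0,"twist": 0},
    {"tx": -0.58,"ty": -0.58,"tz": 0,"twist": 0},
    {"tx": -0.6,"ty": -0.6,"tz": 0,"twist": 0}
  ]
}}

```text
t: 20.67
eef_pos: [0.5422, 0.3781, 0.2184]
ee_rot: [-3.141, -0.0, -0.768]
force: [0.2, -0.8, -0.3]
width: 0.0874
gripper_force: 0.0
```

```bash
python3 - <<'E'
from h import *
a=snap('top');b=snap('side')
K=4
im=np.hstack([cv2.resize(f[y:y+150,x:x+100,::-1],None,fx=K,fy=K,interpolation=cv2.INTER_CUBIC) for f,x,y in((a,130,85),(b,195,90))])
cv2.imwrite('pics/fin.png',im)
s=get_state();print(s['t'],s['eef_pos'],s['force'])
for c in('top','side'):
  print(c,[(np.round(d['uv'],1).tolist(),round(d['score'],2),np.round(onz(c,d['uv'],.021),3).tolist()) for d in spot_point('jar',c)])
E
```

```text
20.7667 [0.54224286 0.37638565 0.21816911] [-0.27193378 -0.10245737 -0.44506552]
top [([180.1, 205.1], 0.83, [0.542, 0.163, 0.021]), ([325.7, 303.3], 0.77, [0.303, -0.21, 0.021]), ([431.3, 224.2], 0.7, [0.507, -0.474, 0.021])]
side [([360.2, 319.5], 0.95, [0.507, -0.47, 0.021]), ([224.6, 285.4], 0.84, [0.303, -0.214, 0.021]), ([241.3, 185.8], 0.62, [0.543, 0.152, 0.021])]
```

View pics/fin.png

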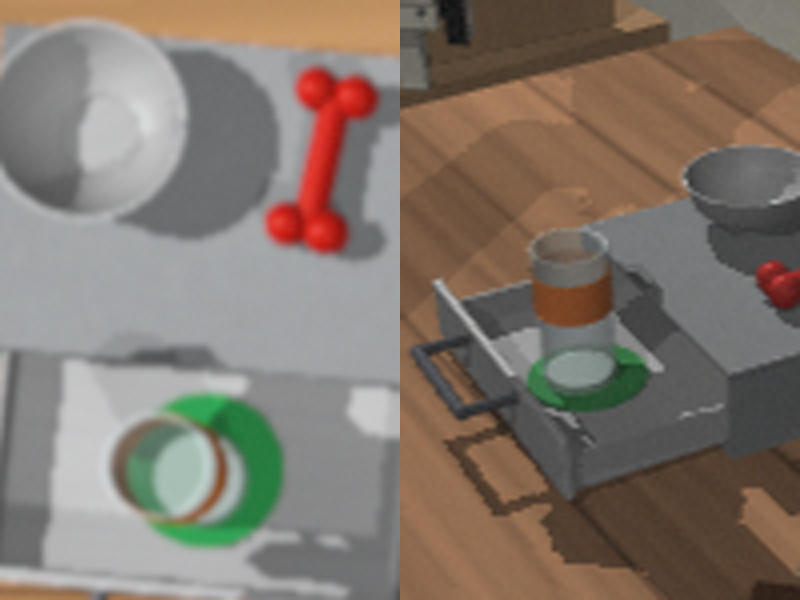

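The jar stands upright with its whole base on the pad, free of the gripper. The bowl and bone are unmoved. One more check without a picture: did the arc nudge the tray back in?

```bash
python3 - <<'E'
from h import *
a=snap('top');b=snap('side')
old=cv2.imread('pics/c3.png')
nt=cv2.resize(a[85:255,120:250,::-1],None,fx=3,fy=3,interpolation=cv2.INTER_CUBIC)
ns=cv2.resize(b[110:280,200:330,::-1],None,fx=3,fy=3,interpolation=cv2.INTER_CUBIC)
def mt(o,n,x0,y0,x1,y1,lab):
    r=cv2.matchTemplate(n[y0-15:y1+15,x0-15:x1+15],o[y0:y1,x0:x1],cv2.TM_CCOEFF_NORMED)
    _,v,_,l=cv2.minMaxLoc(r);print(lab,np.array(l)-15,'/3 px',round(v,3))
mt(old[:,:390],nt,285,430,345,480,'top panel corner')
mt(old[:,:390],nt,240,50,330,200,'top bone (ref)')
mt(old[:,390:],ns,80,270,140,320,'side panel corner')
E
```

```text
top panel corner [-1 -3] /3 px 0.631
top bone (ref) [0 0] /3 px 1.0
side panel corner [3 0] /3 px 0.684
```

The panel is within about 3 mm of where it was when pulled hard against the stop, so the tray is still out. Handing in.

```bash
python3 -c "from station import *; print(job_done())"
```

```text
the job is handed in; nothing more can be done
None
```

I pulled the tray out to its stop, set the glass jar upright with its whole base on the green pad, let go and handed in at about 21 s; by my last check the tray sits about 3 mm short of where I pulled it, and the bowl, bone, comb and latch were not touched.

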